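Wedge the test nest up off its base plate

ROBOT

A 7-joint arm with a two-finger parallel gripper is mounted at the origin on the work surface. World frame = base frame: x ahead of the robot, y to its left, z up, the work surface at z = 0. Lengths are in m, angles in rad, forces in N, time in s.
With the tool pointing down it reaches from about 0.425 to 0.875 m from the base axis. Payload 4.7 kg.
Tool frame: the origin (TCP) lies between the finger pads; the fingertips stand 14 mm ahead of it and the grasp point (between the pads) lies 5 mm behind it; z points along the fingers, y is the line along which they close (so a half turn about z gives the same grasp; the last joint's range is limited). The gripper opens to 87 mm and grips with 3 to 60 N. Pads are 19 mm wide; open, the fingers measure 117 mm over their backs; the gripper's body (75 mm by 190 mm) begins 51 mm behind the grasp point.
Start: joints at [-1.162, 0.321, -0.07, 1.45, 0.023, 1.371, -0.057], TCP at [0.25, 0.6, 0.237] pointing down, gripper open.
Joint ranges: [-2.86, 2.86], [-0.3, 2.09], [-1.38, 1.24], [0.06, 2.45], [-1.56, 4.7], [0.09, 2.05], [-2.69, 2.69]. Speed limits (rad/s): [2.57, 2.57, 3.14, 3.14, 3.14, 3.14, 3.14].

INTERFACE

Orientations are given as a rotation vector (axis times angle).
In Python, from bench import ctrl gives the robot as it stands.
- The arm moves only by the tool step_arm, never from a script. Its argument "commands" is a list of rows, each an object with "travel": the shift along the tool's x, y, z in m, a list of three; "turn": the turn, a rotation vector about the tool's x, y, z in degrees, a list of three. A call has 1 to 5 rows; each row is the pose to reach, as a shift and turn from the pose commanded when the call began, along the tool's axes at that moment; what a row does not reach only later rows make up. A row lasts 1/10 s, in which the tool goes at most 50 mm and 8.59 degrees, less where a joint would pass 70% of its speed; a pose out of reach is approached as far as the arm can. A call with a gripper value outside its range is refused whole. "gripper" is the opening, from 0 (shut) to 1 (fully open), set as the call begins (left out, the last holds). The fingers move at their own pace and stop on an object; "force" is the grip in N (left out, the last holds). Time passes only in rows, so rows that repeat a pose let the fingers close. It gives the time, the measured TCP pose, the force, the opening and the grip force at its end, in the units of the state.
- ctrl.get_state(): the state, without advancing time (a new reading comes with each control period).
- ctrl.get_image(name): name is "scene" or "top" or "wrist"; returns the picture (420x560x3 uint8, red, green, blue); there is no depth.
- ctrl.camera_model(name): a dict with "fx", "fy", "cx", "cy" (pixels), "R" (3x3) and "t" (3): a world point X has camera coordinates R X + t; the wrist camera has in their place "T_tool_cam" (4x4, takes a point from camera to tool coordinates, whose origin is the TCP and whose axes are the flange's). Camera axes: x right, y down, z forward; pixel columns grow to the right and rows downward; lengths in m; the calibration is good to about 2 mm. A picture is of the moment at which its call begins: read the wrist's pose just before it. camera_model takes no time and is no camera call.
- ctrl.close_job(): hands the job in; it is judged then, once.
The state is a dict: "time": time; "joint_positions": joint angles; "qd": joint speeds; "joint_torque": joint torques, N m; "position": TCP position; "tool_rot": TCP orientation; "ft_force": force on the tool from outside, world axes, zero at the start; "torque": the same for the moment, N m; "grip_width": opening from 0.0 (shut) to 1.0 (fully open); "grip_force": force on a finger pad.
Only numpy, scipy, OpenCV 4.12 (cv2) and the standard library are available. Lean on these libraries where they do the work, as an engineer would, in place of code of your own. Each camera call takes 0.05 s, during which the arm holds its last target. There are 200 camera calls.

TASK

The leak-test nest has to come off its base plate for the changeover. Lift the cold plate out of the nest and lean it at a slant against the plain front face of the steel angle plate, its lower edge on the bench, and let go of it; then push the nylon wedge, flat on the base plate, into the pry slot under the front of the nest until the nest's front edge has just come up off the base plate, about 3 to 4 mm, and finish holding the wedge there in the gripper. Nothing but the wedge may lift the nest, and the other things on the bench stay where they are.

Things in the scene. Friction and masses are not known exactly. Their poses are not given: they have to be found in the camera images.
- base_plate: dark steel plate fixed to the bench, top 24 mm above it. Origin on the bench below the middle of the nest's place; x points away from the robot, along the wedge's push. Reaches from x -160 to +85 mm, y -100 to +100 mm: 115 mm of clear plate lies in front of the nest. Pins 12 mm high, 0.8 mm clear behind and beside the nest, stop it from sliding back or sideways.
- nest: aluminium block, 90 (x) x 130 (y) x 34 mm, 0.7 to 1 kg, standing loose on the base plate. Origin at the centre of its underside, axes as the base plate's, front face at x -45 mm. In its top a slot 13 mm wide in x and 15 mm deep, where the cold plate stands. Wedged up in front, it tilts about its rear lower edge.
- nest_lip (a point): middle of the nest's front lower edge, on the plane of its underside (nest frame -45, 0, 0 mm); height 24 mm with the nest flat, growing as the front lifts. The pry slot opens here: cut in the underside, 50 mm wide in y, 5 mm high, 60 mm deep in x.
- cold_plate: flat aluminium plate, 10 mm thick (x), 110 mm wide (y), 130 mm high (z), 0.28 to 0.42 kg; raised channels up to 98 mm on both faces, two hose ports 14 mm high on the top edge at y -38 and +38 mm. Stands upright in the nest's top slot, foot 19 mm above the nest's underside. Origin at the centre of its foot, z up; pinch its top edge between the ports, across its thickness.
- angle_plate: steel angle plate (knee), 70 mm high, 100 mm wide (y), fixed to the bench left or right of the base plate. Origin on the bench at the foot of its plain upright front face, at the face's middle; the face is at x 0 and looks to its own -x (towards the robot's side); flange and ribs lie behind it, to x +70 mm.
- wedge: white nylon wedge, 115 mm long, 28 mm wide, 0.1 kg, lying flat on the bench on the base plate's other side from the angle plate. Origin on its underside below the middle of its grip block, x towards the thin end. Grip block x -20 to +20 mm, 32 mm high; taper 17 mm thick at x +20 mm falling evenly to 2 mm at the thin end, x +95 mm.
- wedge_tip (a point): middle of the wedge's thin end, on its underside (wedge frame 95, 0, 0 mm). The wedge first meets the nest with 15 mm of thin end inside the front face, then lifts the front edge 1 mm per 5 mm pushed, against about 4 to 10 N.
- pump_bottle: clear pump bottle with a white pump head, 56 mm across, 156 mm high; origin centre of its foot; leave it alone
- leak_standard: steel reference-leak cylinder with a valve knob, 38 mm across, 100 mm high; origin centre of its foot; leave it alone
- screwdriver: screwdriver lying on the bench, 170 mm long, black handle; origin under its middle; leave it alone
- caliper: calliper lying on the bench, 205 mm long, black slide; origin under its slide; leave it alone
- fitting: brass hose fitting standing upright, 22 mm across, 38 mm high; origin centre of its foot; leave it alone
- seal_ring: black rubber ring lying flat, 56 mm across, 6 mm high; origin centre of its underside; leave it alone
- grease_jar: small white jar with a steel lid, 52 mm across, 50 mm high; origin centre of its foot; leave it alone
There are look-alikes about, which are no part of the job. Leave any brown or red look-alike of the nest alone.

How it is judged:
By the outcome, as a careful person would: the job done as asked, in the order asked, and still so for the second after the job is handed in, while the arm keeps its last pose, push and grip.
It also fails if it takes over 58 s, if anything falls off the work surface, if the arm or the gripper's body presses on something with over 40 N, if the wrist force passes 120 N, or if a joint passes its speed limit or range.

## Working session

There is one attempt and no reset: what is moved stays moved. The work goes in short steps, Python scripts to look and compute and a tool call to move; the robot and the scene stay as the last step left them, time stands still between calls to the robot, and variables do not carry over. Pictures are saved under pics/ and viewed, at most 10 in all, crops included, and the job is handed in when it is done.

Besides the shell and the picture viewer there is one more tool, called after "Call:" as a command line: name --argument value ..., lists and objects as JSON in quotes. step_arm: Moves the arm, as the interface text tells. Its arguments: {"type":"object","properties":{"commands":{"type":"array"},"gripper":{"type":"number"},"force":{"type":"number"}},"required":["commands"]}

```bash
mkdir -p pics; ls; python3 - <<'E'
from bench import ctrl
import cv2,numpy as np
s=ctrl.get_state();print(s)
for n in("scene","top"):
    im=ctrl.get_image(n);cv2.imwrite(f"pics/{n}0.png",im[:,:,::-1]);m=ctrl.camera_model(n);print(n,m)
print(ctrl.camera_model("wrist"))
E
```

```text
pics
{'time': 0.0, 'joint_positions': array([-1.16189586,  0.32184309, -0.07007508,  1.45170042,  0.02260361,
        1.37081697, -0.05688162]), 'qd': array([-0.00014231, -0.00234797, -0.00055525, -0.00207564, -0.00044197,
       -0.00036292,  0.00131789]), 'joint_torque': array([ 3.48898520e-04, -4.91287065e+01, -4.03507194e-01, -3.12523484e+01,
       -6.38464233e-02,  4.37293667e-02,  1.90323703e-04]), 'position': array([0.24984765, 0.59947106, 0.23543562]), 'tool_rot': array([-6.16012374e-01, -3.08031609e+00,  3.07956349e-03]), 'ft_force': array([ 0.07831031,  0.23381154, -0.11188642]), 'torque': array([0.00991325, 0.01327756, 0.00153887]), 'grip_force': 0.0, 'grip_width': 1.0001880799761262}
scene {'fx': 463.97257088470195, 'fy': 463.97257088470195, 'cx': 275.0558024825085, 'cy': 213.49852181148233, 'R': array([[ 0.56590905,  0.82432985,  0.01507476],
       [ 0.51176385, -0.33687711, -0.79032371],
       [-0.64640908,  0.45496606, -0.61250402]]), 't': array([-0.34679903, -0.20557797,  1.47051979])}
top {'fx': 381.6144449206433, 'fy': 381.6144449206433, 'cx': 280.30134359899745, 'cy': 210.26679620434984, 'R': array([[-2.88504339e-02, -9.99583517e-01, -6.67272098e-04],
       [-9.82585622e-01,  2.84824048e-02, -1.83614400e-01],
       [ 1.83556933e-01, -4.64170315e-03, -9.82998121e-01]]), 't': array([0.06004495, 0.51742092, 0.86932215])}
{'fx': 349.4321603971276, 'fy': 349.4321603971276, 'cx': 273.6552277304812, 'cy': 209.4617878141445, 'T_tool_cam': array([[-1.38833423e-03, -9.52234976e-01, -3.05363099e-01,
         8.48248768e-02],
       [ 9.99998970e-01, -1.21109000e-03, -7.69872148e-04,
         8.07101630e-04],
       [ 3.63276991e-04, -3.05363853e-01,  9.52235677e-01,
        -1.49150837e-01],
       [ 0.00000000e+00,  0.00000000e+00,  0.00000000e+00,
         1.00000000e+00]])}
```

View pics/scene0.png

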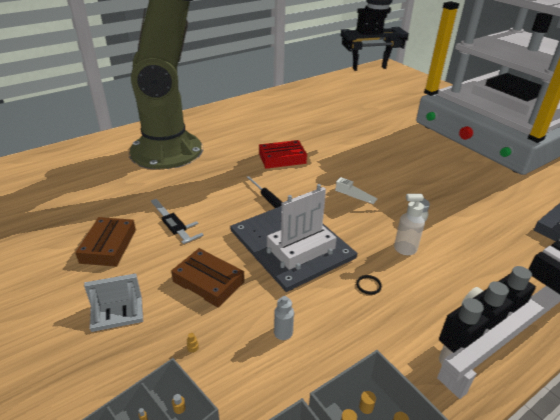

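View pics/top0.png

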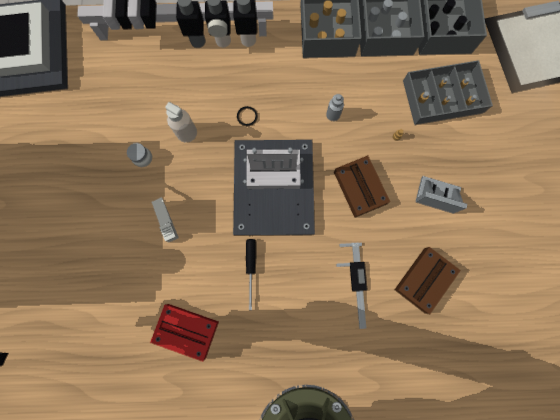

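Top view: nest with cold plate at (273,167) on the base plate (234–314, 140–235). The angle plate is at (442,195) and the wedge at (164,218). The nest look-alikes are brown (361,187), brown (428,281) and red (185,331). Only the silver one on the base plate fits the description. I'll confirm it in one enlarged crop.

```bash
python3 - <<'E'
import cv2,numpy as np
t=cv2.imread("pics/top0.png");s=cv2.imread("pics/scene0.png")
def c(im,x,y,w,h,f):return cv2.resize(im[y:y+h,x:x+w],None,fx=f,fy=f,interpolation=cv2.INTER_CUBIC)
a=c(t,225,135,100,75,4);b=c(t,405,160,100,75,4);d=c(t,125,185,100,75,4);e=c(s,75,262,100,75,4)
cv2.imwrite("pics/crop1.png",np.vstack([np.hstack([a,b]),np.hstack([d,e])]))
E
```

```text
(no output)
```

View pics/crop1.png

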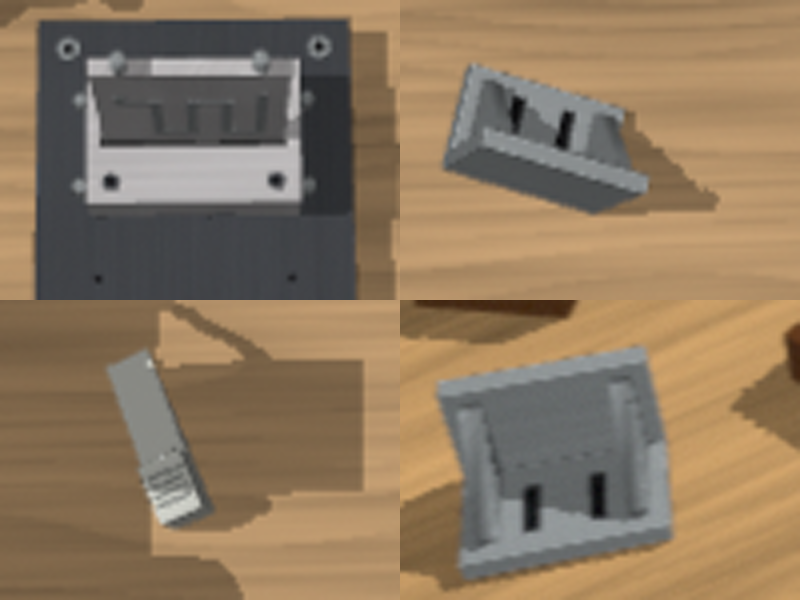

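The crop shows the silver nest with the plate standing in it (pins behind and beside). It also shows the angle plate's plain front, foot from px (416,202) to (454,213), with ribs behind. The wedge has its thin end at (152–162,200) and its block at about (170,233). Now casting rays.

```bash
cat > h.py <<'E'
from bench import ctrl
import cv2,numpy as np
from scipy.spatial.transform import Rotation as Ro
def cam(n,st=None):
    m=ctrl.camera_model(n);K=np.array([[m["fx"],0,m["cx"]],[0,m["fy"],m["cy"]],[0,0,1]])
    if n=="wrist":
        T=np.eye(4);T[:3,:3]=Ro.from_rotvec(st["tool_rot"]).as_matrix();T[:3,3]=st["position"]
        T=T@m["T_tool_cam"];R=T[:3,:3].T;t=-R@T[:3,3]
    else:R,t=m["R"],m["t"]
    return K,R,t
def cast(c,p,z):
    K,R,t=c;C=-R.T@t;d=R.T@np.linalg.solve(K,[p[0],p[1],1]);return C+d*(z-C[2])/d[2]
def proj(c,X):
    K,R,t=c;q=K@(R@np.asarray(X,float)+t);return q[:2]/q[2]
def shift(pos,rv,st=None):
    "travel/turn in tool axes from current to target pose"
    st=st or ctrl.get_state();R=Ro.from_rotvec(st["tool_rot"])
    print("travel",np.round(R.inv().apply(np.array(pos)-st["position"]),4),"turn",np.round((R.inv()*Ro.from_rotvec(rv)).as_rotvec(degrees=True),2))
E
python3 - <<'E'
from h import *
np.set_printoptions(precision=4,suppress=True)
c=cam("top");im=cv2.imread("pics/top0.png")
hsv=cv2.cvtColor(im,cv2.COLOR_BGR2HSV)
m=((hsv[...,2]<100)&(im[...,0]>=im[...,2]*0.95)).astype(np.uint8);m[:, :225]=0;m[:,325:]=0;m[:130]=0;m[237:]=0
m=cv2.morphologyEx(m,cv2.MORPH_OPEN,np.ones((5,5)))
k=max(cv2.findContours(m,0,2)[0],key=cv2.contourArea);r=cv2.minAreaRect(k)
print("plate",r,*[cast(c,p,.024) for p in cv2.boxPoints(r)])
for n,p,z in [("nestFL",(246.5,186),.058),("nestFR",(300.3,185.7),.058),("portL",(225+117/4,135+60/4),.187),("portR",(225+260/4,135+60/4),.187),
 ("angBL",(416.2,202),0),("angBR",(453.8,213.3),0),("angTL",(425.5,196),.07),("angTR",(467,207.5),.07),
 ("tipL",(151.8,202),.002),("tipR",(162.5,197.5),.002),("blkBL",(125+160/4,185+227/4),.032),("blkBR",(125+203/4,185+212/4),.032)]:print(n,cast(c,p,z))
s=cam("scene")
for u in [(438,382),(645,347),(660,340)]:
    pass
q=lambda x,y:(75+(x-400)/4,262+(y-300)/4)
print("scene angle top corners",cast(s,q(438,382),.07),cast(s,q(645,347),.07))
E
```

```text
plate ((273.5, 191.0), (86.0, 79.0), 90.0) [0.688  0.1581 0.024 ] [ 0.6821 -0.0429  0.024 ] [ 0.4622 -0.0331  0.024 ] [0.4678 0.1595 0.024 ]
nestFL [0.5788 0.1247 0.058 ]
nestFR [ 0.5758 -0.0047  0.058 ]
portL [0.6229 0.0966 0.187 ]
portR [0.6208 0.0217 0.187 ]
angBL [ 0.5392 -0.301   0.    ]
angBR [ 0.5074 -0.3932  0.    ]
angTL [ 0.5391 -0.2984  0.07  ]
angTR [ 0.5087 -0.3931  0.07  ]
tipL [0.5583 0.3701 0.002 ]
tipR [0.5692 0.3433 0.002 ]
blkBL [0.4528 0.3249 0.032 ]
blkBR [0.4612 0.2992 0.032 ]
scene angle top corners [ 0.5177 -0.3918  0.07  ] [ 0.5509 -0.2984  0.07  ]
```

```bash
cat >> h.py <<'E'
def pose(p,yaw,tilt=0):
    "tool down, tool y at heading yaw (deg); tilt: turn about tool x (deg)"
    a=np.radians(yaw);y=np.array([np.cos(a),np.sin(a),0]);z=np.array([0,0,-1.]);R=np.stack([np.cross(y,z),y,z],1)
    return np.array(p,float),Ro.from_matrix(R)*Ro.from_rotvec([tilt,0,0],degrees=True)
def plan(targets,start=None):
    if start is None:
        st=ctrl.get_state();start=(st["position"],Ro.from_rotvec(st["tool_rot"]))
    p,R=start
    for P,Q in targets:
        d=(R.inv()*Q).as_rotvec(degrees=True);n=int(max(np.ceil(np.linalg.norm(P-p)/.245),np.ceil(np.linalg.norm(d)/42),1))
        p0,R0=p,R
        for i in range(1,n+1):
            pi=p0+(P-p0)*i/n;Ri=R0*Ro.from_rotvec(d*i/n,degrees=True)
            print("travel",np.round(R.inv().apply(pi-p),3).tolist(),"turn",np.round((R.inv()*Ri).as_rotvec(degrees=True),1).tolist());p,R=pi,Ri
        print("--")
E
python3 - <<'E'
from h import *
plan([pose((.615,.06,.29),-1.5)])
E
```

```text
travel [-0.182, -0.119, -0.018] turn [-0.0, 0.0, 23.0]
travel [-0.214, -0.039, -0.018] turn [-0.0, 0.0, 23.0]
travel [-0.212, 0.047, -0.018] turn [-0.0, 0.0, 23.0]
--
```

Call:
step_arm --commands '[{"travel":[-0.182,-0.119,-0.018],"turn":[0,0,23]},{"travel":[-0.182,-0.119,-0.018],"turn":[0,0,23]},{"travel":[-0.182,-0.119,-0.018],"turn":[0,0,23]},{"travel":[-0.182,-0.119,-0.018],"turn":[0,0,23]},{"travel":[-0.182,-0.119,-0.018],"turn":[0,0,23]}]' --gripper 1

```text
time: 0.6
position: [0.3766, 0.4146, 0.255]
tool_rot: [1.229, 2.889, -0.001]
ft_force: [-0.2, 0.2, -0.8]
grip_width: 0.998
grip_force: 0.0
```

Call:
step_arm --commands '[{"travel":[-0.214,-0.039,-0.018],"turn":[0,0,23]},{"travel":[-0.214,-0.039,-0.018],"turn":[0,0,23]},{"travel":[-0.214,-0.039,-0.018],"turn":[0,0,23]},{"travel":[-0.214,-0.039,-0.018],"turn":[0,0,23]},{"travel":[-0.214,-0.039,-0.018],"turn":[0,0,23]}]'

```text
time: 1.1
position: [0.4972, 0.2336, 0.273]
tool_rot: [1.78, 2.585, -0.001]
ft_force: [-0.3, 0.4, 0.4]
grip_width: 0.998
grip_force: 0.0
```

Call:
step_arm --commands '[{"travel":[-0.212,0.047,-0.018],"turn":[0,0,23]},{"travel":[-0.212,0.047,-0.018],"turn":[0,0,23]},{"travel":[-0.212,0.047,-0.018],"turn":[0,0,23]},{"travel":[-0.212,0.047,-0.018],"turn":[0,0,23]},{"travel":[-0.212,0.047,-0.018],"turn":[0,0,23]}]'

```text
time: 1.6
position: [0.6169, 0.0528, 0.2906]
tool_rot: [2.259, 2.179, -0.003]
ft_force: [-0.5, -0.6, 0.7]
grip_width: 1.002
grip_force: 0.0
```

```bash
python3 - <<'E'
from h import *
np.set_printoptions(precision=4,suppress=True)
s=ctrl.get_state();im=ctrl.get_image("wrist")[:,:,::-1]
cv2.imwrite("pics/w1.png",im);np.save("w1.npy",s,allow_pickle=True)
print(s["time"],s["position"],s["tool_rot"],s["joint_positions"],s["qd"])
E
```

```text
1.6 [0.6169 0.0528 0.2906] [ 2.2587  2.1786 -0.0028] [-0.5207  0.2463  0.4772  1.4672 -0.1091  1.4545 -0.0793] [ 0.2104  0.1825  0.0488 -0.2125 -0.1365  0.0835  0.2908]
```

View pics/w1.png

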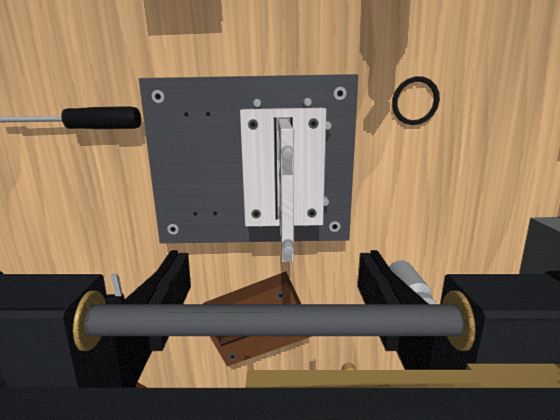

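The wrist view shows the cold plate edge-on with ports at (287,153) and (287,246). The nest is at (241–326, 109–226) with its front on the left.

```bash
python3 - <<'E'
from h import *
np.set_printoptions(precision=4,suppress=True)
s=np.load("w1.npy",allow_pickle=True).item();c=cam("wrist",s)
print("ports",cast(c,(287,152),.187),cast(c,(287,246),.187))
print("nest FL,FR,BL,BR",[cast(c,p,.058) for p in((241,110),(248,226),(325,108),(326,224))])
print("base",[cast(c,p,.024) for p in((140,79),(160,243),(357,74),(350,240))])
ports=(cast(c,(287,152),.187)+cast(c,(287,246),.187))/2
s=ctrl.get_state();print(s["position"],s["qd"].max(),s["ft_force"])
P=(ports[0],ports[1],.0)
plan([pose((P[0],P[1],.22),-1.5),pose((P[0],P[1],.158),-1.5)])
E
```

```text
ports [0.6282 0.0998 0.187 ] [0.6263 0.026  0.187 ]
nest FL,FR,BL,BR [array([0.5854, 0.1258, 0.058 ]), array([ 0.5849, -0.0044,  0.058 ]), array([0.6736, 0.1245, 0.058 ]), array([ 0.6758, -0.0054,  0.058 ])]
base [array([0.4721, 0.1621, 0.024 ]), array([ 0.467 , -0.0363,  0.024 ]), array([0.7136, 0.1582, 0.024 ]), array([ 0.7118, -0.0414,  0.024 ])]
[0.6174 0.0518 0.2905] 0.04453626535366073 [ 0.1577 -1.2611  0.2805]
travel [0.012, 0.009, 0.07] turn [0.1, 0.2, -0.6]
--
travel [-0.0, 0.0, 0.062] turn [-0.0, -0.0, 0.0]
--
```

Call:
step_arm --commands '[{"travel":[0.011,0.009,0.035],"turn":[0,0,0]},{"travel":[0.011,0.009,0.07],"turn":[0,0,-0.4]},{"travel":[0.011,0.009,0.07],"turn":[0,0,-0.4]},{"travel":[0.011,0.009,0.07],"turn":[0,0,-0.4]}]'

```text
time: 2.05
position: [0.6239, 0.0707, 0.2205]
tool_rot: [-2.244, -2.197, 0.002]
ft_force: [0.2, 0.1, 1.0]
grip_width: 1.0
grip_force: 0.0
```

```bash
python3 - <<'E'
from h import *
np.set_printoptions(precision=4,suppress=True)
ctrl.get_image("top")
s=ctrl.get_state();im=ctrl.get_image("wrist")[:,:,::-1]
np.save("w2.npy",s,allow_pickle=True);cv2.imwrite("pics/w2.png",im)
print(s["time"],s["position"],s["tool_rot"],s["qd"].max())
cv2.imwrite("pics/w2c.png",cv2.resize(im[90:370,180:400],None,fx=2,fy=2))
E
```

```text
2.1 [0.6248 0.0705 0.222 ] [2.2444 2.1971 0.0019] 0.008743361830449879
```

View pics/w2c.png

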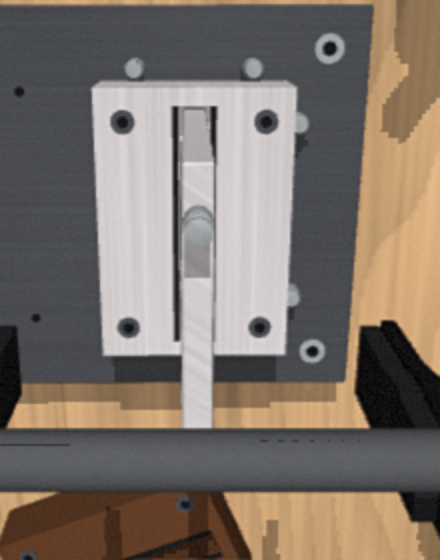

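Close view: plate top edge spans px x 271–286 (centre 279), with its +y end at row 171. The fingers sit either side.

```bash
python3 - <<'E'
from h import *
np.set_printoptions(precision=4,suppress=True)
s=np.load("w2.npy",allow_pickle=True).item();c=cam("wrist",s)
print("edge end",cast(c,(271.5,171),.173),cast(c,(286.5,171),.173),"lower",cast(c,(270.5,290),.173),cast(c,(286.5,290),.173))
print("port",cast(c,(279,195),.187))
print("nest top corners",[cast(c,(180+x/2,90+y/2),.058) for x,y in((92,88),(103,356),(297,88),(286,356))])
s=ctrl.get_state();print(s["position"])
E
```

```text
edge end [0.6245 0.1155 0.173 ] [0.6332 0.1153 0.173 ] lower [0.622  0.0379 0.173 ] [0.6323 0.0377 0.173 ]
port [0.6284 0.105  0.187 ]
nest top corners [array([0.5842, 0.1261, 0.058 ]), array([ 0.5813, -0.0048,  0.058 ]), array([0.6744, 0.124 , 0.058 ]), array([ 0.6723, -0.0069,  0.058 ])]
[0.6254 0.0704 0.2228]
```

Call:
step_arm --commands '[{"travel":[-0.008,0.002,0.03],"turn":[0,0,0]},{"travel":[-0.008,0.002,0.055],"turn":[0,0,0]},{"travel":[-0.008,0.002,0.065],"turn":[0,0,0]},{"travel":[-0.008,0.002,0.065],"turn":[0,0,0]}]' --gripper 0.3

```text
time: 2.55
position: [0.626, 0.0626, 0.1557]
tool_rot: [-2.244, -2.198, 0.001]
ft_force: [-0.1, 0.4, -0.6]
grip_width: 0.721
grip_force: 0.0
```

Call:
step_arm --commands '[{"travel":[0,0,0],"turn":[0,0,0]},{"travel":[0,0,0],"turn":[0,0,0]},{"travel":[0,0,0],"turn":[0,0,0]},{"travel":[0,0,0],"turn":[0,0,0]},{"travel":[0,0,0],"turn":[0,0,0]}]' --gripper 0 --force 30

```text
time: 3.05
position: [0.6265, 0.0624, 0.156]
tool_rot: [2.245, 2.198, 0.001]
ft_force: [0.2, -0.2, 0.1]
grip_width: 0.264
grip_force: 0.0
```

Call:
step_arm --commands '[{"travel":[0,0,0],"turn":[0,0,0]},{"travel":[0,0,0],"turn":[0,0,0]},{"travel":[0,0,0],"turn":[0,0,0]},{"travel":[0,0,0],"turn":[0,0,0]}]'

```text
time: 3.45
position: [0.6262, 0.0624, 0.1556]
tool_rot: [-2.245, -2.198, -0.0]
ft_force: [-0.5, 0.2, -0.6]
grip_width: 0.111
grip_force: 29.9
```

```bash
python3 - <<'E'
from h import *
plan([pose((.626,.062,.286),-1.2),pose((.475,-.325,.27),-19)])
E
```

```text
travel [-0.0, -0.0, -0.13] turn [-0.0, -0.0, -0.0]
--
travel [-0.195, -0.071, 0.008] turn [-0.0, -0.0, 8.9]
travel [-0.204, -0.04, 0.008] turn [-0.0, -0.0, 8.9]
--
```

Call:
step_arm --commands '[{"travel":[0,0,-0.015],"turn":[0,0,0]},{"travel":[0,0,-0.045],"turn":[0,0,0]},{"travel":[0,0,-0.09],"turn":[0,0,0]},{"travel":[0,0,-0.13],"turn":[0,0,0]},{"travel":[0,0,-0.13],"turn":[0,0,0]}]'

```text
time: 3.95
position: [0.629, 0.0621, 0.2933]
tool_rot: [2.241, 2.193, 0.015]
ft_force: [1.9, -0.4, -2.4]
grip_width: 0.112
grip_force: 30.0
```

Call:
step_arm --commands '[{"travel":[-0.03,-0.01,0],"turn":[0,0,2]},{"travel":[-0.07,-0.03,0],"turn":[0,0,4]},{"travel":[-0.11,-0.045,0.005],"turn":[0,0,6]},{"travel":[-0.15,-0.06,0.008],"turn":[0,0,8]},{"travel":[-0.195,-0.071,0.008],"turn":[0,0,8.9]}]'

```text
time: 4.45
position: [0.5492, -0.1315, 0.2766]
tool_rot: [-2.406, -2.016, 0.001]
ft_force: [0.7, 0.0, -2.9]
grip_width: 0.116
grip_force: 30.0
```

Call:
step_arm --commands '[{"travel":[-0.05,-0.01,0.002],"turn":[0,0,2]},{"travel":[-0.1,-0.02,0.004],"turn":[0,0,4]},{"travel":[-0.15,-0.03,0.006],"turn":[0,0,6]},{"travel":[-0.19,-0.038,0.008],"turn":[0,0,8]},{"travel":[-0.204,-0.04,0.008],"turn":[0,0,8.9]}]'

```text
time: 4.95
position: [0.4712, -0.3307, 0.2694]
tool_rot: [2.567, 1.811, -0.005]
ft_force: [0.9, -0.7, -2.8]
grip_width: 0.112
grip_force: 30.0
```

Call:
step_arm --commands '[{"travel":[0,0,0],"turn":[0,0,0]},{"travel":[0,0,0],"turn":[0,0,0]}]'

```text
time: 5.15
position: [0.4762, -0.3237, 0.2691]
tool_rot: [-2.556, -1.824, -0.001]
ft_force: [0.3, 1.4, -3.6]
grip_width: 0.108
grip_force: 30.0
```

```bash
python3 - <<'E'
from h import *
np.set_printoptions(precision=4,suppress=True)
s=ctrl.get_state();im=ctrl.get_image("wrist")[:,:,::-1]
np.save("w3.npy",s,allow_pickle=True);cv2.imwrite("pics/w3.png",im)
print(s["time"],s["position"],s["tool_rot"],np.abs(s["qd"]).max(),s["joint_positions"],s["ft_force"])
E
```

```text
5.15 [ 0.4762 -0.3237  0.2691] [-2.5558 -1.824  -0.0009] 0.025412796838731197 [-0.1172  0.176   0.763   1.6157 -0.1242  1.4007  0.3282] [ 0.2563  1.4045 -3.6054]
```

View pics/w3.png

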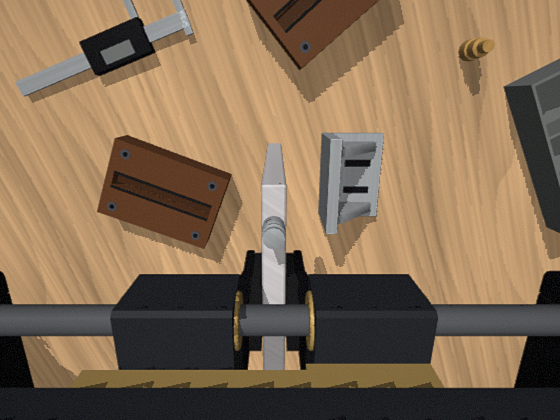

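Angle plate at px (321–383, 133–234), face to the left. Brown look-alikes are at (165,190) and (310,20). I'll read the face edges numerically from brightness profiles.

```bash
python3 - <<'E'
from h import *
np.set_printoptions(precision=4,suppress=True)
im=cv2.imread("pics/w3.png");s=np.load("w3.npy",allow_pickle=True).item();c=cam("wrist",s)
print(im.shape)
hsv=cv2.cvtColor(im,cv2.COLOR_BGR2HSV)
for r in (128,132,136,140,160,180,200,215,225,230,234,238):print(r,im[r,314:350,2].tolist()[::1])
E
```

```text
(420, 560, 3)
128 [191, 193, 194, 193, 195, 195, 193, 188, 182, 187, 188, 190, 198, 199, 198, 197, 195, 195, 200, 201, 200, 205, 193, 193, 196, 199, 205, 205, 207, 212, 209, 207, 202, 206, 207, 201]
132 [193, 192, 191, 197, 196, 197, 200, 195, 165, 154, 157, 155, 154, 163, 181, 182, 178, 165, 172, 179, 182, 180, 183, 177, 177, 176, 181, 178, 180, 184, 188, 188, 185, 179, 183, 182]
136 [185, 195, 192, 193, 195, 202, 203, 131, 79, 73, 70, 81, 110, 122, 124, 126, 126, 122, 123, 121, 119, 121, 120, 132, 153, 157, 158, 157, 156, 159, 153, 155, 156, 157, 154, 152]
140 [178, 185, 191, 190, 193, 203, 202, 127, 78, 74, 77, 78, 72, 72, 75, 74, 104, 150, 160, 157, 156, 151, 151, 150, 151, 148, 157, 156, 124, 152, 155, 157, 160, 159, 154, 158]
160 [201, 203, 204, 198, 195, 188, 124, 79, 78, 79, 77, 79, 75, 76, 78, 107, 152, 158, 154, 154, 154, 155, 152, 152, 152, 156, 155, 102, 101, 110, 95, 44, 24, 27, 25, 20]
180 [218, 215, 206, 207, 210, 158, 91, 69, 76, 74, 77, 76, 75, 77, 108, 151, 155, 154, 154, 149, 150, 153, 148, 149, 153, 143, 113, 106, 107, 110, 113, 108, 106, 110, 109, 105]
200 [195, 
[... 378 characters left out ...]
211, 166, 126, 83, 71, 76, 135, 156, 147, 143, 147, 150, 150, 149, 146, 149, 148, 126, 142, 146, 146, 142, 136, 132, 135, 140, 140, 141, 141, 142]
230 [205, 202, 203, 203, 210, 211, 211, 215, 213, 156, 112, 76, 141, 151, 146, 144, 149, 151, 151, 152, 145, 144, 140, 134, 133, 136, 143, 146, 142, 140, 136, 134, 139, 139, 138, 139]
234 [207, 202, 201, 201, 199, 209, 210, 212, 215, 214, 154, 137, 136, 139, 136, 144, 147, 148, 146, 150, 147, 146, 139, 140, 131, 130, 138, 143, 146, 145, 141, 140, 135, 136, 137, 140]
238 [212, 206, 204, 204, 203, 197, 204, 211, 209, 213, 211, 208, 208, 152, 135, 136, 144, 147, 144, 146, 147, 149, 144, 145, 137, 136, 130, 133, 141, 149, 145, 138, 136, 132, 134, 138]
```

```bash
python3 - <<'E'
from h import *
np.set_printoptions(precision=4,suppress=True)
s=np.load("w3.npy",allow_pickle=True).item();c=cam("wrist",s)
def line(ps,z):
    q=np.array([cast(c,p,z)[:2] for p in ps]);d=q[0]-q[-1];print(q.tolist(),"yaw",np.degrees(np.arctan2(d[1],d[0]))-90)
line([(321,135),(319.4,180),(318.6,205),(318,217)],0)
line([(330,139),(328.2,180),(327,205),(325.8,233)],.07)
E
```

```text
[[0.542390583707938, -0.30057772853507597], [0.5249815721455744, -0.3518311898436959], [0.5147984880805275, -0.38215685133995225], [0.5094857128688045, -0.3971199644862814]] yaw -18.820852513739467
[[0.543178759219027, -0.29755870073051227], [0.5299065543029066, -0.33656906123981944], [0.5212263959055984, -0.3617508252968065], [0.5111686470607467, -0.3914015828708108]] yaw -18.8346756969231
```

```bash
python3 - <<'E'
from h import *
m=np.array([.5265,-.3465,0]);e=np.array([np.cos(np.radians(-18.8)),np.sin(np.radians(-18.8)),0])
f=lambda x,z:m+e*x+[0,0,z]
plan([pose(f(-.03,.16),-18.8,15),pose(f(-.006,.114),-18.8,15)])
E
```

```text
travel [-0.006, 0.025, 0.109] turn [15.0, -0.1, -0.1]
--
travel [-0.0, 0.035, 0.038] turn [-0.0, -0.0, 0.0]
--
```

Call:
step_arm --commands '[{"travel":[-0.006,0.01,0.03],"turn":[7,0,0]},{"travel":[-0.006,0.02,0.07],"turn":[13,0,0]},{"travel":[-0.006,0.025,0.1],"turn":[15,0,0]},{"travel":[-0.006,0.025,0.109],"turn":[15,0,0]},{"travel":[-0.006,0.025,0.109],"turn":[15,0,0]}]'

```text
time: 5.7
position: [0.4976, -0.3368, 0.1589]
tool_rot: [-2.373, -1.697, 0.225]
ft_force: [-0.2, 0.5, -3.4]
grip_width: 0.113
grip_force: 30.0
```

Call:
step_arm --commands '[{"travel":[0,0.012,0.013],"turn":[0,0,0]},{"travel":[0,0.024,0.026],"turn":[0,0,0]},{"travel":[0,0.035,0.036],"turn":[0,0,0]},{"travel":[0,0.035,0.036],"turn":[0,0,0]},{"travel":[0,0.035,0.036],"turn":[0,0,0]}]'

```text
time: 6.2
position: [0.5206, -0.3467, 0.1166]
tool_rot: [-2.377, -1.695, 0.224]
ft_force: [0.6, 0.0, -2.8]
grip_width: 0.113
grip_force: 30.0
```

```bash
cat >> h.py <<'E'
fm=np.array([.5265,-.3465,0]);fR=Ro.from_euler("z",-18.8,degrees=True)
def face(st):
    R=Ro.from_rotvec(st["tool_rot"]);print(st["time"],"TCP in face",np.round(fR.inv().apply(st["position"]-fm),4),"force face",np.round(fR.inv().apply(st["ft_force"]),2),"z axis",np.round(fR.inv().apply(R.as_matrix()[:,2]),3),"foot",np.round(fR.inv().apply(st["position"]+.113*R.as_matrix()[:,2]-fm),4))
E
python3 - <<'E'
from h import *
face(ctrl.get_state());ctrl.get_image("top");face(ctrl.get_state())
E
```

```text
6.2 TCP in face [-0.0055 -0.0021  0.1166] force face [ 0.6   0.24 -2.84] z axis [-0.26   0.001 -0.966] foot [-0.0348 -0.002   0.0074]
6.25 TCP in face [-0.0054 -0.0024  0.1171] force face [-0.47  0.33 -3.27] z axis [-0.259  0.001 -0.966] foot [-0.0346 -0.0023  0.0079]
```

Call:
step_arm --commands '[{"travel":[0.002,0.001,0.004],"turn":[0,0,0]},{"travel":[0.002,0.005,0.003],"turn":[0,0,0]},{"travel":[0.002,0.009,0.002],"turn":[0,0,0]},{"travel":[0.002,0.009,0.002],"turn":[0,0,0]}]'

```text
time: 6.65
position: [0.53, -0.3475, 0.1126]
tool_rot: [-2.378, -1.697, 0.223]
ft_force: [0.9, -0.1, -3.1]
grip_width: 0.115
grip_force: 30.0
```

Call:
step_arm --commands '[{"travel":[0,0.001,0],"turn":[0,0,0]},{"travel":[0,0.002,-0.0005],"turn":[0,0,0]},{"travel":[0,0.002,-0.0005],"turn":[0,0,0]}]'

```text
time: 6.95
position: [0.5312, -0.3482, 0.1124]
tool_rot: [-2.378, -1.695, 0.223]
ft_force: [0.5, 0.6, -3.0]
grip_width: 0.114
grip_force: 30.0
```

```bash
python3 - <<'E'
from h import *
face(ctrl.get_state())
E
```

```text
6.95 TCP in face [ 5.000e-03 -1.000e-04  1.124e-01] force face [ 0.3   0.75 -2.99] z axis [-0.259  0.001 -0.966] foot [-0.0243  0.      0.0033]
```

Call:
step_arm --commands '[{"travel":[0,0.0005,0.001],"turn":[0,0,0]},{"travel":[0,0.0005,0.002],"turn":[0,0,0]},{"travel":[0,0.0005,0.002],"turn":[0,0,0]}]'

```text
time: 7.25
position: [0.5311, -0.3481, 0.1104]
tool_rot: [-2.378, -1.696, 0.223]
ft_force: [-0.5, -0.1, -2.9]
grip_width: 0.111
grip_force: 30.0
```

Call:
step_arm --commands '[{"travel":[0,0.001,-0.0003],"turn":[0,0,0]},{"travel":[0,0.002,-0.0005],"turn":[0,0,0]},{"travel":[0,0.002,-0.0005],"turn":[0,0,0]}]'

```text
time: 7.55
position: [0.5322, -0.3486, 0.1103]
tool_rot: [-2.376, -1.694, 0.224]
ft_force: [-2.3, 1.5, -1.0]
grip_width: 0.112
grip_force: 30.0
```

```bash
python3 - <<'E'
from h import *
face(ctrl.get_state())
E
```

```text
7.55 TCP in face [ 6.000e-03 -1.000e-04  1.103e-01] force face [-2.67  0.71 -0.98] z axis [-0.261  0.001 -0.965] foot [-0.0234  0.0001  0.0012]
```

Call:
step_arm --commands '[{"travel":[0,0.0002,0.001],"turn":[0,0,0]},{"travel":[0,0.0002,0.001],"turn":[0,0,0]}]'

```text
time: 7.75
position: [0.5322, -0.3486, 0.1101]
tool_rot: [-2.377, -1.694, 0.224]
ft_force: [-3.8, 2.9, 4.8]
grip_width: 0.115
grip_force: 30.0
```

Call:
step_arm --commands '[{"travel":[0,0,0],"turn":[0,0,0]},{"travel":[0,0,0],"turn":[0,0,0]},{"travel":[0,0,0],"turn":[0,0,0]},{"travel":[0,0,0],"turn":[0,0,0]},{"travel":[0,0,0],"turn":[0,0,0]}]' --gripper 0.45

```text
time: 8.25
position: [0.5332, -0.3489, 0.1092]
tool_rot: [-2.378, -1.696, 0.223]
ft_force: [-0.1, -0.2, -0.7]
grip_width: 0.428
grip_force: 0.0
```

```bash
python3 - <<'E'
from h import *
face(ctrl.get_state())
im=ctrl.get_image("scene")[:,:,::-1];cv2.imwrite("pics/s2.png",cv2.resize(im[180:340,40:240],None,fx=3,fy=3))
E
```

```text
8.25 TCP in face [ 7.100e-03 -1.000e-04  1.092e-01] force face [-0.07 -0.19 -0.74] z axis [-0.258  0.001 -0.966] foot [-0.0221 -0.      0.0001]
```

View pics/s2.png

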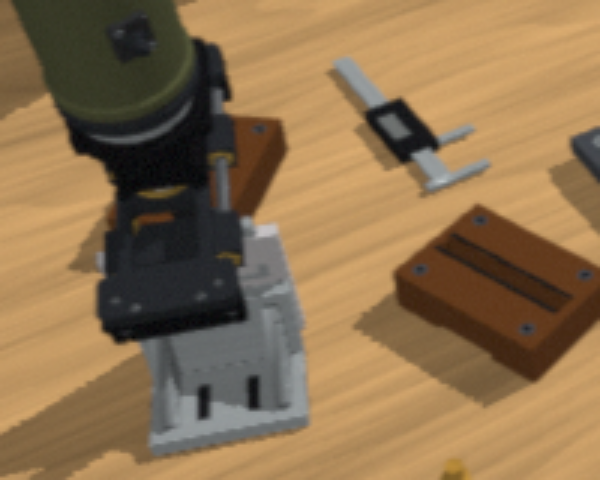

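The plate stands leaning at the angle plate and the gripper is free of it (force near 0). Now retreating along the tool and heading for the wedge.

```bash
python3 - <<'E'
from h import *
s=ctrl.get_state();R=Ro.from_rotvec(s["tool_rot"])
a=(s["position"]-.13*R.as_matrix()[:,2],R)
plan([a,pose((.485,.315,.2),-67)])
E
```

```text
travel [0.0, 0.0, -0.13] turn [0.0, -0.0, 0.0]
--
travel [0.204, -0.092, 0.037] turn [-4.7, 2.1, 15.9]
travel [0.169, -0.147, 0.034] turn [-4.7, 2.1, 15.9]
travel [0.121, -0.19, 0.025] turn [-4.7, 2.1, 15.9]
--
```

Call:
step_arm --commands '[{"travel":[0,0,-0.02],"turn":[0,0,0]},{"travel":[0,0,-0.05],"turn":[0,0,0]},{"travel":[0,0,-0.09],"turn":[0,0,0]},{"travel":[0,0,-0.13],"turn":[0,0,0]},{"travel":[0,0,-0.13],"turn":[0,0,0]}]'

```text
time: 8.8
position: [0.5673, -0.3617, 0.2408]
tool_rot: [-2.385, -1.702, 0.219]
ft_force: [0.2, -0.0, 0.3]
grip_width: 0.447
grip_force: 0.0
```

Call:
step_arm --commands '[{"travel":[0.04,-0.018,0.007],"turn":[-1,0.4,3]},{"travel":[0.08,-0.036,0.015],"turn":[-2,0.8,6]},{"travel":[0.122,-0.055,0.022],"turn":[-3,1.2,9]},{"travel":[0.163,-0.074,0.03],"turn":[-4,1.7,12.5]},{"travel":[0.204,-0.092,0.037],"turn":[-4.7,2.1,15.9]}]'

```text
time: 9.3
position: [0.5372, -0.133, 0.2222]
tool_rot: [-2.658, -1.376, 0.154]
ft_force: [0.9, -0.3, 1.1]
grip_width: 0.451
grip_force: 0.0
```

Call:
step_arm --commands '[{"travel":[0.034,-0.029,0.007],"turn":[-1,0.4,3]},{"travel":[0.068,-0.059,0.014],"turn":[-2,0.8,6]},{"travel":[0.102,-0.088,0.02],"turn":[-3,1.2,9]},{"travel":[0.136,-0.118,0.027],"turn":[-4,1.7,12.5]},{"travel":[0.169,-0.147,0.034],"turn":[-4.7,2.1,15.9]}]'

```text
time: 9.8
position: [0.5106, 0.0919, 0.2108]
tool_rot: [-2.893, -1.019, 0.078]
ft_force: [-0.1, 1.2, -0.2]
grip_width: 0.449
grip_force: 0.0
```

Call:
step_arm --commands '[{"travel":[0.024,-0.038,0.005],"turn":[-1,0.4,3]},{"travel":[0.048,-0.076,0.01],"turn":[-2,0.8,6]},{"travel":[0.073,-0.114,0.015],"turn":[-3,1.2,9]},{"travel":[0.1,-0.155,0.02],"turn":[-4,1.7,12.5]},{"travel":[0.121,-0.19,0.025],"turn":[-4.7,2.1,15.9]}]'

```text
time: 10.3
position: [0.4838, 0.3176, 0.1992]
tool_rot: [-3.078, -0.625, -0.001]
ft_force: [0.1, -0.6, 0.7]
grip_width: 0.449
grip_force: 0.0
```

Call:
step_arm --commands '[{"travel":[0,0,0],"turn":[0,0,0]},{"travel":[0,0,0],"turn":[0,0,0]}]'

```text
time: 10.5
position: [0.4841, 0.3155, 0.1987]
tool_rot: [3.077, 0.631, -0.001]
ft_force: [1.0, -0.4, 0.1]
grip_width: 0.452
grip_force: 0.0
```

```bash
python3 - <<'E'
from h import *
np.set_printoptions(precision=4,suppress=True)
s=ctrl.get_state();im=ctrl.get_image("wrist")[:,:,::-1]
np.save("w4.npy",s,allow_pickle=True);cv2.imwrite("pics/w4.png",im)
print(s["time"],s["position"],s["tool_rot"],np.abs(s["qd"]).max(),s["joint_positions"])
sc=ctrl.get_image("scene")[:,:,::-1];cv2.imwrite("pics/s3.png",sc)
tp=ctrl.get_image("top")[:,:,::-1];cv2.imwrite("pics/t3.png",tp)
c=cv2.resize(sc[212:342,60:160],(400,520));d=cv2.resize(im[60:320,170:370],(400,520))
cv2.imwrite("pics/v4.png",np.hstack([d,c]))
E
```

```text
10.5 [0.4841 0.3155 0.1987] [ 3.0766  0.6311 -0.0012] 0.04710123399997866 [-1.0695  0.201   0.5088  1.7042 -0.1016  1.2639 -1.7045]
```

View pics/v4.png

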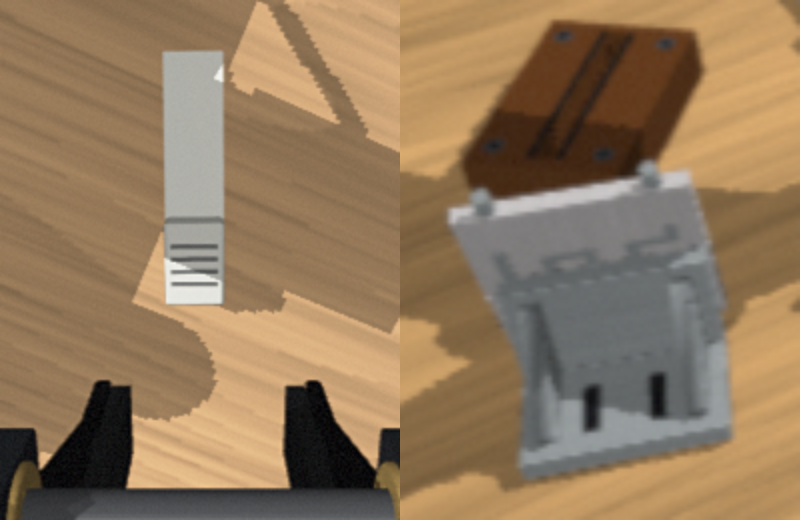

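The plate leans on the angle plate's face (right crop). Wedge in the wrist view: thin end at (251–281, 85), block top from row 169 to 212, columns 252–281.

```bash
python3 - <<'E'
from h import *
np.set_printoptions(precision=4,suppress=True)
s=np.load("w4.npy",allow_pickle=True).item();c=cam("wrist",s)
tip=cast(c,(266.3,85.5),.002);b1=cast(c,(266.8,169),.032);b2=cast(c,(266.8,212),.032)
print(tip,b1,b2);d=(tip-b2)[:2];yaw=np.degrees(np.arctan2(d[1],d[0]));u=d/np.linalg.norm(d)
print("yaw",yaw,"len",np.linalg.norm(d),np.linalg.norm(b1-b2),"width",np.linalg.norm(cast(c,(252,212),.032)-cast(c,(281.5,212),.032)))
o=((b1+b2)/2)[:2]*.5+.5*(tip[:2]-.095*u);print("origin",o)
plan([pose((*o,.06),yaw-90),pose((*o,.0165),yaw-90)])
E
```

```text
[0.5686 0.3597 0.002 ] [0.5017 0.3306 0.032 ] [0.4635 0.3146 0.032 ]
yaw 23.26017215093186 len 0.11437892522956845 0.04144376236352534 width 0.02807158996668305
origin [0.482  0.3224]
travel [0.0, -0.011, 0.14] turn [0.0, -0.0, -0.4]
--
travel [0.0, 0.0, 0.044] turn [-0.0, 0.0, 0.0]
--
```

Call:
step_arm --commands '[{"travel":[0,-0.008,0.04],"turn":[0,0,-0.4]},{"travel":[0,-0.009,0.085],"turn":[0,0,-0.4]},{"travel":[0,-0.009,0.125],"turn":[0,0,-0.4]},{"travel":[0,-0.009,0.13],"turn":[0,0,-0.4]},{"travel":[0,-0.009,0.13],"turn":[0,0,-0.4]}]' --gripper 0.75

```text
time: 11.15
position: [0.4818, 0.3214, 0.0694]
tool_rot: [3.076, 0.633, -0.001]
ft_force: [-0.2, 0.7, -0.1]
grip_width: 0.733
grip_force: 0.0
```

```bash
python3 - <<'E'
from h import *
ctrl.get_image("top");s=ctrl.get_state();print(s["position"],s["ft_force"],s["grip_width"])
plan([pose((.482,.3224,.0175),-66.7)])
E
```

```text
[0.48290878 0.3224765  0.07110333] [0.10369346 0.22767392 1.17303543] 0.7369371878893999
travel [-0.001, -0.0, 0.054] turn [-0.0, -0.1, -0.0]
--
```

Call:
step_arm --commands '[{"travel":[-0.001,0,0.025],"turn":[0,0,0]},{"travel":[-0.001,0,0.045],"turn":[0,0,0]},{"travel":[-0.001,0,0.052],"turn":[0,0,0]},{"travel":[-0.001,0,0.052],"turn":[0,0,0]}]'

```text
time: 11.6
position: [0.4814, 0.3229, 0.0188]
tool_rot: [-3.075, -0.636, -0.002]
ft_force: [0.5, 0.4, 0.3]
grip_width: 0.749
grip_force: 0.0
```

Call:
step_arm --commands '[{"travel":[0,0,0],"turn":[0,0,0]},{"travel":[0,0,0],"turn":[0,0,0]},{"travel":[0,0,0],"turn":[0,0,0]},{"travel":[0,0,0],"turn":[0,0,0]},{"travel":[0,0,0],"turn":[0,0,0]}]' --gripper 0 --force 35

```text
time: 12.1
position: [0.4807, 0.3228, 0.0178]
tool_rot: [-3.076, -0.637, -0.001]
ft_force: [-0.3, -0.1, 0.6]
grip_width: 0.382
grip_force: 0.0
```

Call:
step_arm --commands '[{"travel":[0,0,0],"turn":[0,0,0]},{"travel":[0,0,0],"turn":[0,0,0]},{"travel":[0,0,0],"turn":[0,0,0]}]'

```text
time: 12.4
position: [0.4806, 0.3226, 0.0177]
tool_rot: [-3.076, -0.637, -0.0]
ft_force: [-1.0, -0.8, 1.2]
grip_width: 0.318
grip_force: 34.9
```

```bash
python3 - <<'E'
from h import *
s=ctrl.get_state();print(s["position"],s["ft_force"],s["grip_width"],s["grip_force"])
h=-1.3;e=Ro.from_euler("z",h,degrees=True)
o=np.array([.6275,.0605,0])
f=lambda x,z:o+e.apply([x,0,0])+[0,0,z]
# wedge origin at TCP; front of nest at -45 -> tip 25mm short
x=-.045-.025-.095
z=s["position"][2]+.024
plan([pose((*s["position"][:2],.12),-66.7),pose(f(x,.12),h-90),pose(f(x,z+.006),h-90)])
E
```

```text
[0.48060694 0.32260304 0.01766808] [-1.04026908 -0.81203974  1.22328504] 0.317856598697515 34.925701366737485
travel [0.0, -0.0, -0.102] turn [-0.0, -0.0, 0.1]
--
travel [-0.059, 0.115, 0.0] turn [0.0, 0.0, 12.3]
travel [-0.034, 0.125, 0.0] turn [0.0, 0.0, 12.3]
--
travel [-0.0, -0.0, 0.072] turn [-0.0, -0.0, -0.0]
--
```

Call:
step_arm --commands '[{"travel":[0,0,-0.02],"turn":[0,0,0]},{"travel":[0,0,-0.06],"turn":[0,0,0]},{"travel":[0,0,-0.1],"turn":[0,0,0]},{"travel":[0,0,-0.102],"turn":[0,0,0]}]'

```text
time: 12.8
position: [0.4837, 0.3245, 0.125]
tool_rot: [-3.071, -0.635, -0.014]
ft_force: [0.7, 0.6, -0.7]
grip_width: 0.315
grip_force: 34.9
```

Call:
step_arm --commands '[{"travel":[-0.012,0.023,0],"turn":[0,0,2.5]},{"travel":[-0.024,0.046,0],"turn":[0,0,5]},{"travel":[-0.036,0.069,0],"turn":[0,0,7.5]},{"travel":[-0.048,0.092,0],"turn":[0,0,10]},{"travel":[-0.059,0.115,0],"turn":[0,0,12.3]}]'

```text
time: 13.3
position: [0.4713, 0.1922, 0.1186]
tool_rot: [3.127, 0.301, -0.002]
ft_force: [-0.4, 0.6, -0.8]
grip_width: 0.319
grip_force: 34.9
```

Call:
step_arm --commands '[{"travel":[-0.007,0.025,0],"turn":[0,0,2.5]},{"travel":[-0.014,0.05,0],"turn":[0,0,5]},{"travel":[-0.021,0.075,0],"turn":[0,0,7.5]},{"travel":[-0.028,0.1,0],"turn":[0,0,10]},{"travel":[-0.034,0.125,0],"turn":[0,0,12.3]}]'

```text
time: 13.8
position: [0.4625, 0.0623, 0.1195]
tool_rot: [-3.141, 0.039, -0.0]
ft_force: [1.0, 0.1, -1.2]
grip_width: 0.317
grip_force: 34.9
```

Call:
step_arm --commands '[{"travel":[0,0,0.02],"turn":[0,0,0]},{"travel":[0,0,0.045],"turn":[0,0,0]},{"travel":[0,0,0.06],"turn":[0,0,0]},{"travel":[0,0,0.06],"turn":[0,0,0]},{"travel":[0,0,0.06],"turn":[0,0,0]}]'

```text
time: 14.3
position: [0.463, 0.0637, 0.0598]
tool_rot: [-3.141, 0.035, -0.0]
ft_force: [0.3, -0.5, -1.6]
grip_width: 0.324
grip_force: 34.9
```

```bash
cat >> h.py <<'E'
nR=Ro.from_euler("z",-1.3,degrees=True);no=np.array([.6275,.0605,0])
def nest(st):
    R=nR.inv()*Ro.from_rotvec(st["tool_rot"]);M=R.as_matrix();print(round(st["time"],2),"TCP in nest frame mm",np.round(nR.inv().apply(st["position"]-no)*1e3,1),"F",np.round(nR.inv().apply(st["ft_force"]),2),"toolx",np.round(M[:,0],3),"toolz",np.round(M[:,2],3),"grip",st["grip_width"],st["grip_force"])
E
python3 - <<'E'
from h import *
np.set_printoptions(precision=4,suppress=True)
s=ctrl.get_state();im=ctrl.get_image("wrist")[:,:,::-1];nest(s)
np.save("w5.npy",s,allow_pickle=True);cv2.imwrite("pics/w5.png",im)
E
```

```text
14.3 TCP in nest frame mm [-164.6   -0.6   59.8] F [ 0.32 -0.46 -1.57] toolx [1. 0. 0.] toolz [ 0.  0. -1.] grip 0.32388651391198076 34.926245575770736
```

View pics/w5.png

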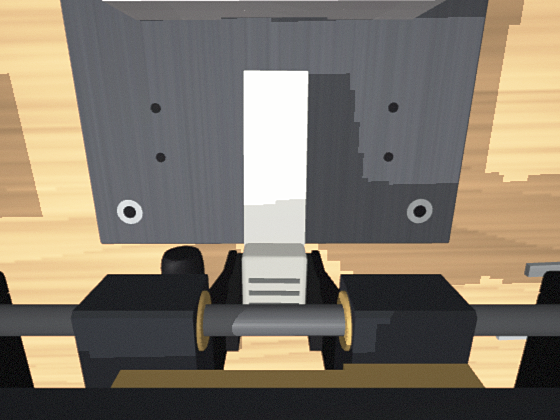

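Wedge held straight, thin end at (244–308, 71), midway between the plate's holes (155 and 393), nest foot edge at row ~19. Lowering onto the plate.

Call:
step_arm --commands '[{"travel":[0,0,0.01],"turn":[0,0,0]},{"travel":[0,0,0.016],"turn":[0,0,0]},{"travel":[0,0,0.0175],"turn":[0,0,0]},{"travel":[0,0,0.0175],"turn":[0,0,0]},{"travel":[0,0,0.0175],"turn":[0,0,0]}]'

```text
time: 14.85
position: [0.4629, 0.0644, 0.0419]
tool_rot: [-3.141, 0.033, -0.001]
ft_force: [0.2, 0.1, -1.2]
grip_width: 0.32
grip_force: 34.9
```

```bash
python3 - <<'E'
from h import *
nest(ctrl.get_state());ctrl.get_image("top");nest(ctrl.get_state())
E
```

```text
14.85 TCP in nest frame mm [-164.7    0.2   41.9] F [ 0.23  0.09 -1.24] toolx [1.    0.002 0.   ] toolz [ 0.  0. -1.] grip 0.32048125038363345 34.92619506083429
14.9 TCP in nest frame mm [-164.7    0.2   41.9] F [ 0.26 -0.75 -1.1 ] toolx [1.    0.002 0.   ] toolz [ 0.  0. -1.] grip 0.31835485441620304 34.9263655487448
```

Call:
step_arm --commands '[{"travel":[0,0,0.0005],"turn":[0,0,0]},{"travel":[0,0,0.001],"turn":[0,0,0]},{"travel":[0,0,0.001],"turn":[0,0,0]}]'

```text
time: 15.2
position: [0.4629, 0.0645, 0.0416]
tool_rot: [-3.141, 0.033, 0.0]
ft_force: [-2.5, -0.6, 7.0]
grip_width: 0.314
grip_force: 34.9
```

Call:
step_arm --commands '[{"travel":[0.006,0,0],"turn":[0,0,0]},{"travel":[0.012,0,0],"turn":[0,0,0]},{"travel":[0.018,0,0],"turn":[0,0,0]},{"travel":[0.024,0,0],"turn":[0,0,0]},{"travel":[0.028,0,0],"turn":[0,0,0]}]'

```text
time: 15.7
position: [0.4907, 0.0641, 0.0416]
tool_rot: [-3.14, 0.033, 0.002]
ft_force: [-5.5, 0.3, 9.5]
grip_width: 0.319
grip_force: 34.9
```

Call:
step_arm --commands '[{"travel":[0.002,0,0],"turn":[0,0,0]},{"travel":[0.004,0,0],"turn":[0,0,0]},{"travel":[0.004,0,0],"turn":[0,0,0]}]'

```text
time: 16.0
position: [0.4948, 0.064, 0.0416]
tool_rot: [-3.14, 0.033, 0.001]
ft_force: [-2.9, -0.1, 7.1]
grip_width: 0.318
grip_force: 34.9
```

Call:
step_arm --commands '[{"travel":[0.002,0,0],"turn":[0,0,0]},{"travel":[0.004,0,0],"turn":[0,0,0]},{"travel":[0.004,0,0],"turn":[0,0,0]}]'

```text
time: 16.3
position: [0.4989, 0.064, 0.0417]
tool_rot: [-3.14, 0.033, 0.0]
ft_force: [-2.6, 0.1, 6.7]
grip_width: 0.317
grip_force: 34.9
```

```bash
python3 - <<'E'
from h import *
nest(ctrl.get_state())
E
```

```text
16.3 TCP in nest frame mm [-128.7    0.5   41.7] F [-2.57  0.09  6.72] toolx [ 1.     0.002 -0.   ] toolz [-0.     0.001 -1.   ] grip 0.3173917625498064 34.943987214937806
```

Call:
step_arm --commands '[{"travel":[0.001,0,-0.0003],"turn":[0,0,0]},{"travel":[0.001,0,-0.0003],"turn":[0,0,0]}]'

```text
time: 16.5
position: [0.4999, 0.0639, 0.0417]
tool_rot: [-3.141, 0.033, -0.0]
ft_force: [-2.2, 0.2, 5.4]
grip_width: 0.321
grip_force: 34.9
```

```bash
python3 - <<'E'
from h import *
nest(ctrl.get_state())
for n in("scene","top","wrist"):
    s=ctrl.get_state();np.save("b_s.npy",s,allow_pickle=True);cv2.imwrite(f"pics/b_{n}.png",ctrl.get_image(n)[:,:,::-1])
E
```

```text
16.5 TCP in nest frame mm [-127.6    0.5   41.7] F [-2.2   0.13  5.44] toolx [1.    0.002 0.   ] toolz [ 0.     0.001 -1.   ] grip 0.3208271716890873 34.9437814950943
```

Call:
step_arm --commands '[{"travel":[0.001,0,0],"turn":[0,0,0]},{"travel":[0.001,0,0],"turn":[0,0,0]}]'

```text
time: 16.85
position: [0.5006, 0.0638, 0.0417]
tool_rot: [-3.141, 0.033, 0.001]
ft_force: [-4.0, 0.3, 7.3]
grip_width: 0.317
grip_force: 34.9
```

Call:
step_arm --commands '[{"travel":[0.001,0,0],"turn":[0,0,0]},{"travel":[0.001,0,0],"turn":[0,0,0]}]'

```text
time: 17.05
position: [0.5016, 0.0638, 0.0416]
tool_rot: [-3.141, 0.033, 0.001]
ft_force: [-2.9, 1.2, 7.1]
grip_width: 0.322
grip_force: 34.9
```

Call:
step_arm --commands '[{"travel":[0.001,0,0],"turn":[0,0,0]},{"travel":[0.001,0,0],"turn":[0,0,0]}]'

```text
time: 17.25
position: [0.5023, 0.0638, 0.0417]
tool_rot: [-3.141, 0.033, 0.002]
ft_force: [-4.3, 0.4, 8.5]
grip_width: 0.32
grip_force: 34.9
```

Call:
step_arm --commands '[{"travel":[0.001,0,0],"turn":[0,0,0]},{"travel":[0.001,0,0],"turn":[0,0,0]}]'

```text
time: 17.45
position: [0.5026, 0.0638, 0.0417]
tool_rot: [-3.14, 0.033, 0.005]
ft_force: [-7.1, 1.1, 9.4]
grip_width: 0.323
grip_force: 34.9
```

Call:
step_arm --commands '[{"travel":[0.001,0,0],"turn":[0,0,0]},{"travel":[0.001,0,0],"turn":[0,0,0]}]'

```text
time: 17.65
position: [0.5028, 0.0638, 0.0416]
tool_rot: [-3.14, 0.033, 0.008]
ft_force: [-8.8, -0.0, 14.4]
grip_width: 0.317
grip_force: 34.9
```

```bash
python3 - <<'E'
from h import *
nest(ctrl.get_state())
E
```

```text
17.65 TCP in nest frame mm [-124.8    0.4   41.6] F [-8.76 -0.22 14.39] toolx [ 1.     0.002 -0.005] toolz [-0.005  0.001 -1.   ] grip 0.3171280604894106 34.94663736317307
```

Call:
step_arm --commands '[{"travel":[0.001,0,-0.0005],"turn":[0,0,0]},{"travel":[0.002,0,-0.0005],"turn":[0,0,0]},{"travel":[0.002,0,-0.0005],"turn":[0,0,0]}]'

```text
time: 17.95
position: [0.5034, 0.0637, 0.0416]
tool_rot: [-3.14, 0.033, 0.012]
ft_force: [-11.7, 0.6, 13.9]
grip_width: 0.319
grip_force: 35.0
```

Call:
step_arm --commands '[{"travel":[0.001,0,0],"turn":[0,0,0]},{"travel":[0.002,0,0],"turn":[0,0,0]},{"travel":[0.003,0,0],"turn":[0,0,0]}]'

```text
time: 18.25
position: [0.5054, 0.0637, 0.0416]
tool_rot: [-3.14, 0.032, 0.016]
ft_force: [-15.0, 0.1, 17.3]
grip_width: 0.32
grip_force: 35.0
```

```bash
python3 - <<'E'
from h import *
nest(ctrl.get_state())
E
```

```text
18.25 TCP in nest frame mm [-122.2    0.4   41.6] F [-15.04  -0.23  17.32] toolx [ 1.     0.002 -0.01 ] toolz [-0.01   0.001 -1.   ] grip 0.3200384283585839 34.977656244300306
```

Call:
step_arm --commands '[{"travel":[0,0,-0.0005],"turn":[0,0.3,0]},{"travel":[0.001,0,-0.001],"turn":[0,0.6,0]},{"travel":[0.002,0,-0.001],"turn":[0,0.6,0]},{"travel":[0.002,0,-0.001],"turn":[0,0.6,0]}]'

```text
time: 18.65
position: [0.5074, 0.0636, 0.0416]
tool_rot: [-3.141, 0.032, -0.002]
ft_force: [-9.5, -0.1, 7.4]
grip_width: 0.322
grip_force: 35.0
```

```bash
python3 - <<'E'
from h import *
nest(ctrl.get_state())
E
```

```text
18.65 TCP in nest frame mm [-120.2    0.3   41.6] F [-9.45 -0.32  7.43] toolx [1.    0.002 0.001] toolz [ 0.001  0.    -1.   ] grip 0.32231578774197633 34.981230245903134
```

Call:
step_arm --commands '[{"travel":[0.0015,0,0],"turn":[0,0,0]},{"travel":[0.003,0,0],"turn":[0,0.1,0]},{"travel":[0.0045,0,0],"turn":[0,0.2,0]},{"travel":[0.006,0,0],"turn":[0,0.2,0]},{"travel":[0.006,0,0],"turn":[0,0.2,0]}]'

```text
time: 19.15
position: [0.5133, 0.0634, 0.0416]
tool_rot: [-3.141, 0.033, -0.007]
ft_force: [-9.9, 0.5, 7.4]
grip_width: 0.32
grip_force: 35.0
```

Call:
step_arm --commands '[{"travel":[0.0015,0,0],"turn":[0,0,0]},{"travel":[0.003,0,0],"turn":[0,0,0]},{"travel":[0.0045,0,0],"turn":[0,0,0]},{"travel":[0.0045,0,0],"turn":[0,0,0]}]'

```text
time: 19.55
position: [0.5179, 0.0633, 0.0416]
tool_rot: [-3.141, 0.033, -0.007]
ft_force: [-9.8, 0.8, 7.5]
grip_width: 0.319
grip_force: 35.0
```

```bash
python3 - <<'E'
from h import *
nest(ctrl.get_state())
for n in("scene","top","wrist"):
    s=ctrl.get_state();np.save("c_s.npy",s,allow_pickle=True);cv2.imwrite(f"pics/c_{n}.png",ctrl.get_image(n)[:,:,::-1])
b,c=cv2.imread("pics/b_scene.png"),cv2.imread("pics/c_scene.png")
f=lambda i:cv2.resize(i[205:295,240:350],(400,327),interpolation=cv2.INTER_CUBIC)
g=lambda i:cv2.resize(i[0:160,130:430],(400,213))
cv2.imwrite("pics/v6.png",np.vstack([np.hstack([f(b),f(c)]),np.hstack([g(cv2.imread("pics/b_wrist.png")),g(cv2.imread("pics/c_wrist.png"))])]))
E
```

```text
19.55 TCP in nest frame mm [-109.6    0.3   41.6] F [-9.77  0.57  7.52] toolx [1.    0.002 0.004] toolz [ 0.004  0.    -1.   ] grip 0.3193354480353007 34.98546204529703
```

View pics/v6.png

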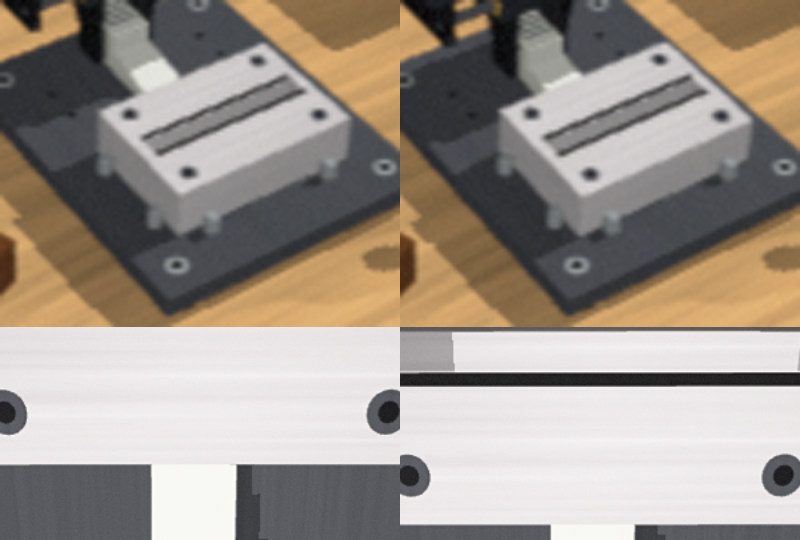

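```bash
cat > lift.py <<'E'
import sys
from h import *
from scipy.optimize import brentq
def holes(tag,st):
    im=cv2.imread(f"pics/{tag}_wrist.png");g=cv2.cvtColor(im,cv2.COLOR_BGR2GRAY)[:165]
    m=((g<140)).astype(np.uint8);out=[]
    n,l,sts,cen=cv2.connectedComponentsWithStats(m)
    for i in range(1,n):
        x,y,w,h,a=sts[i]
        if 200<a<1500 and .7<w/h<1.4 and y>0:out.append((tuple(cen[i]),a))
    return sorted(out)
def ana(tag,st,d=None):
    H=holes(tag,st);print(tag,[(np.round(p,1).tolist(),int(a)) for p,a in H])
    c=cam("wrist",st);A,B=H[0][0],H[-1][0];sep=lambda z:np.linalg.norm(cast(c,A,z)-cast(c,B,z))
    if d is None:
        d=sep(.058);print("sep",d);z=.058
    else:z=brentq(lambda z:sep(z)-d,.04,.09)
    q=nR.inv().apply((cast(c,A,z)+cast(c,B,z))/2-no);print("hole z",z,"pos",q);return d,z,q
sb=np.load("b_s.npy",allow_pickle=True).item();d,_,q=ana("b",sb)
t=sys.argv[1];sc=np.load(f"{t}_s.npy",allow_pickle=True).item();_,z,_=ana(t,sc,d)
r=45.-q[0]*1e3;th=(z-.058)*1e3/r;print("LIFT lip mm",90*th)
# scene check: LK flow of nest top
G=[cv2.cvtColor(cv2.imread(f"pics/{k}_scene.png"),cv2.COLOR_BGR2GRAY) for k in("b",t)]
S=cam("scene");P=np.array([[-33,48,34],[-33,-48,34],[33,48,34],[33,-48,34]])/1e3
pr=lambda X:np.array([proj(S,no+[0,0,.024]+nR.apply(x)) for x in X])
p0=np.float32([[275.8,236.1],[311,221.5],[291.7,252.3],[327.7,236.5]])
p1,ok,_=cv2.calcOpticalFlowPyrLK(G[0],G[1],p0,None,winSize=(9,9));print("flow",np.round(p1-p0,2).tolist())
for L in(2,3,4):
    a=L/90
    X=np.array([[45+np.cos(a)*(x*1e3-45)+np.sin(a)*zz*1e3+.8,y*1e3,np.cos(a)*zz*1e3-np.sin(a)*(x*1e3-45)] for x,y,zz in P])/1e3
    print(L,np.round(pr(X)-pr(P),2).tolist())
E
python3 lift.py c
```

```text
b [([133.9, 63.6], 831), ([420.7, 63.4], 840)]
sep 0.10095205681265676
hole z 0.058 pos [-0.03183225  0.00020166  0.058     ]
c [([136.5, 111.1], 754), ([416.7, 110.9], 763)]
hole z 0.0604056652723649 pos [-0.02993217  0.00021955  0.06040567]
LIFT lip mm 2.8179555994421075
flow [[0.3799999952316284, -0.30000001192092896], [0.47999998927116394, -0.41999998688697815], [0.6000000238418579, 0.4699999988079071], [0.6100000143051147, 0.36000001430511475]]
2 [[0.44, -0.22], [0.39, -0.2], [0.43, 0.29], [0.41, 0.32]]
3 [[0.56, -0.41], [0.49, -0.39], [0.54, 0.34], [0.51, 0.38]]
4 [[0.69, -0.6], [0.6, -0.58], [0.65, 0.4], [0.62, 0.44]]
```

Call:
step_arm --commands '[{"travel":[0.001,0,0],"turn":[0,0,0]},{"travel":[0.002,0,0],"turn":[0,0,0]},{"travel":[0.003,0,0],"turn":[0,0,0]},{"travel":[0.003,0,0],"turn":[0,0,0]},{"travel":[0.003,0,0],"turn":[0,0,0]}]'

```text
time: 20.2
position: [0.5208, 0.0632, 0.0416]
tool_rot: [-3.141, 0.032, -0.007]
ft_force: [-10.3, -0.4, 6.7]
grip_width: 0.318
grip_force: 35.0
```

```bash
python3 - <<'E'
from h import *
nest(ctrl.get_state())
for n in("scene","top","wrist"):
    s=ctrl.get_state();np.save("d_s.npy",s,allow_pickle=True);cv2.imwrite(f"pics/d_{n}.png",ctrl.get_image(n)[:,:,::-1])
nest(ctrl.get_state())
E
python3 lift.py d
```

```text
20.2 TCP in nest frame mm [-106.8    0.3   41.6] F [-10.26  -0.66   6.65] toolx [1.    0.002 0.004] toolz [ 0.004  0.    -1.   ] grip 0.3180185780047749 34.985563131049275
20.35 TCP in nest frame mm [-106.8    0.3   41.6] F [-10.15  -1.01   6.04] toolx [1.    0.002 0.004] toolz [ 0.004  0.    -1.   ] grip 0.3223631921642089 34.98559422791004
b [([133.9, 63.6], 831), ([420.7, 63.4], 840)]
sep 0.10095205378361854
hole z 0.058 pos [-0.03183245  0.00020171  0.058     ]
d [([136.9, 119.0], 755), ([416.2, 118.8], 758)]
hole z 0.06083178918106971 pos [-0.02978828  0.00023326  0.06083179]
LIFT lip mm 3.3171015957520456
flow [[0.47999998927116394, -0.47999998927116394], [0.6299999952316284, -0.5600000023841858], [0.6000000238418579, 0.47999998927116394], [0.6700000166893005, 0.38999998569488525]]
2 [[0.44, -0.22], [0.39, -0.2], [0.43, 0.29], [0.41, 0.32]]
3 [[0.56, -0.41], [0.49, -0.39], [0.54, 0.34], [0.51, 0.38]]
4 [[0.69, -0.6], [0.6, -0.58], [0.65, 0.4], [0.62, 0.44]]
```

```bash
python3 - <<'E'
from h import *
for a,b in(("scene0","d_scene"),("s3","d_scene"),("t3","d_top")):
    d=cv2.absdiff(cv2.imread(f"pics/{a}.png"),cv2.imread(f"pics/{b}.png")).max(2)
    m=cv2.morphologyEx((d>60).astype(np.uint8),cv2.MORPH_OPEN,np.ones((3,3)))
    n,l,st,_=cv2.connectedComponentsWithStats(m);print(a,[s.tolist() for s in st[1:] if s[4]>25])
E
```

```text
scene0 [[142, 0, 6, 8, 42], [341, 0, 68, 71, 2046], [221, 3, 35, 13, 324], [182, 11, 5, 12, 50], [137, 19, 5, 12, 46], [230, 20, 34, 13, 305], [239, 36, 33, 14, 293], [281, 37, 11, 8, 59], [268, 48, 26, 10, 191], [243, 50, 65, 95, 3414], [126, 64, 6, 9, 44], [178, 67, 5, 25, 89], [127, 77, 4, 10, 31], [129, 88, 6, 14, 42], [308, 151, 9, 5, 34], [234, 153, 91, 66, 3016], [0, 159, 262, 80, 4659], [45, 171, 6, 6, 27], [327, 185, 48, 18, 322], [274, 215, 45, 25, 467], [213, 243, 12, 7, 53], [72, 252, 52, 21, 473], [115, 268, 21, 8, 98], [77, 272, 16, 10, 71], [94, 272, 17, 8, 86], [150, 273, 8, 5, 33], [138, 276, 10, 13, 67], [64, 300, 24, 13, 117], [47, 313, 8, 7, 32]]
s3 [[138, 0, 4, 9, 28], [323, 0, 60, 138, 4430], [221, 2, 36, 15, 354], [230, 19, 35, 15, 329], [239, 36, 34, 14, 309], [279, 36, 13, 9, 84], [268, 47, 28, 16, 250], [234, 50, 84, 166, 6311], [126, 62, 7, 11, 39], [180, 77, 3, 15, 45], [337, 185, 6, 5, 27], [343, 187, 32, 16, 239], [328, 189, 8, 6, 36], [268, 204, 5, 6, 27], [274, 211, 15, 19, 197], [10, 214, 8, 5, 27], [135, 228, 95, 48, 961], [0, 247, 75, 30, 1108], [0, 283, 74, 40, 1371], [144, 286, 12, 13, 102]]
t3 [[0, 109, 187, 311, 28431], [244, 149, 57, 37, 1732], [229, 188, 5, 35, 169], [336, 199, 10, 4, 36], [340, 206, 8, 5, 37], [466, 217, 28, 12, 227], [324, 231, 16, 7, 69], [470, 230, 34, 16, 331], [165, 232, 14, 10, 87], [212, 236, 97, 184, 13213], [485, 249, 36, 12, 192], [515, 274, 35, 18, 388], [468, 287, 11, 4, 42], [475, 295, 14, 7, 69], [543, 296, 17, 9, 109], [493, 380, 62, 10, 326], [460, 392, 34, 8, 146], [271, 404, 9, 10, 74]]
```

Differences are the arm, its shadows, the wedge and the leaned plate. The cold plate and the other items have not moved, so I'm handing in.

```bash
python3 -c "
from bench import ctrl
print(ctrl.close_job())"
```

```text
the job is handed in; nothing more can be done
None
```

The job is handed in at about 20 s of the 58 s: the cold plate leans against the angle plate's front face, and the wedge is held in the pry slot with the nest's front edge up about 3.3–3.6 mm by camera and wedge travel; no verdict came back.

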